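# File a tin in the third gap of the tin rack

### The job

The short tin at the left end of the tin rack has to go into the third gap, counting from that end. With a fingertip push it along the front rail, past the first two gaps without letting it slip into them, and then push it into the third gap until it rests against the back board. Only push it: do not pick it up, tip it or take it between the fingers, and leave the other things where they are.

Things in the scene. Friction and masses are not known exactly. Their poses are not given: they have to be found in the camera images.
- rack: Brown wooden tin rack, fixed, turned up to 0.15 rad. Origin: below the middle of the row of gaps, at worktop height; x points into the gaps, y along the rail to the left, z up. Frame in mm: floor top z 12. Five dividers 6 thick, top z 54, at y 176, 88, 0, -88, -176, from rounded noses at x 10 to the back board (face at x 94, top z 74). The gaps between are 82 wide.
- first_gap (a point): Point on the floor in the middle of the mouth of the first (leftmost) gap: x 10, y 132, z 12 in the rack's frame; axes as the rack's. The second, third and fourth gaps follow at 88 mm spacing to the right (y 44, -44, -132).
- rail (a point): Left end of the steel front rail, on its top line: x -76, y 276, z 25 in the rack's frame. The rail is a rod 8 thick that runs parallel to the rack's y axis to a wooden cheek at y -176 (top z 54). Between rail and divider noses lies an 82 wide channel (middle at x -31).
- bay (a point): Middle of the loading bay, on the floor: x -31, y 230, z 12 in the rack's frame. The bay is the channel's left end (y 176 to 287), left of the gaps, between the front rail and an equal rod at x 15 behind it (tops z 25); its left end is open.
- tin: The tin to move: short round tin, 75 in diameter, 58 tall, 0.18 to 0.36 kg; stands in the loading bay at the rack's left end. Origin: centre of its underside, 12 mm above the worktop; z up. It slides when it is pushed 30 to 45 mm above the worktop (over the rail) and may tip when it is pushed near its top edge (z 70). It enters a gap when it faces its middle within some 5 mm, else it can jam on a divider nose. Home in a gap its origin is at x 56 in the rack's frame.
- neighbour_tin: Another tin of the same kind, which already stands in the first or in the fourth gap and stays there. Origin: centre of its underside.
- jar: Glass jar with a red lid, 60 in diameter, 86 tall, which stands in the other of the first and fourth gaps and stays there. Origin: centre of its underside.
- mug: White mug, 94 tall, a bystander on the worktop to the right of the rack. Origin: centre of its underside.
There are look-alikes about, which are no part of the job. Leave any blue or green look-alike of the tin alone.

How it is judged:
By the outcome, as a careful person would: the job done as asked, in the order asked, and still so for the second after the job is handed in, with the robot touching nothing.
It also fails if it takes over 54 s, if anything falls off the work surface, if the arm or the gripper's body presses on something with over 40 N, if the wrist force passes 120 N, or if a joint passes its speed limit or range.

### The arm

A 6-joint arm with a two-finger parallel gripper is mounted at the origin on a cart in front of the work surface, level with it; the furniture and walls round the work are solid. World frame = base frame: x ahead of the robot, y to its left, z up, the work surface at z = 0. Lengths are in m, angles in degrees, forces in N, time in s.
With the tool pointing down it reaches from about 0.25 to 0.725 m from the base axis. Payload 9.7 kg.
Tool frame: the origin (TCP) lies at the very end of the fingers, on their centre line; the grasp point (between the pads) lies 19 mm behind it; z points along the fingers, y is the line along which they close (so a half turn about z gives the same grasp; the last joint's range is limited). The gripper opens to 85 mm and grips with 20 to 120 N. Pads are 22 mm wide; open, the fingers measure 114 mm over their backs; the gripper's body (76 mm by 85 mm) begins 54 mm behind the grasp point. The pads swing forward as they close: fully open they stand 13 mm farther back than shut.
Start: joints at [-71.849, 4.979, 10.078, 95.1, 0, 90], TCP at [0.171, -0.523, 0.231] pointing down, gripper open.
Joint ranges: [-179.16, 179.16], [-48.56, 103.87], [-65.8, 70.77], [-126.05, 130.52], [-82.76, 87.17], [-180, 180]. Speed limits (degrees/s): [127.2, 127.2, 147.25, 180, 180, 180].

### API

Orientations are given as [roll, pitch, yaw] about the fixed x, y, z axes, in that order (R = Rz(yaw) Ry(pitch) Rx(roll)).
In Python, from workcell import bot gives the robot as it stands.
- The arm moves only by the tool arm_command, never from a script. Its argument "series" is a list of rows, each a list of 4 numbers: the shift along the tool's x, y, z in m, then the turn about the tool's z in rad. A call has exactly 5 rows; each row is the pose to reach, as a shift and turn from the pose commanded when the call began, along the tool's axes at that moment; what a row does not reach only later rows make up. A row lasts 1/10 s, in which the tool goes at most 50 mm and 8.59 degrees, less where a joint would pass 70% of its speed; a pose out of reach is approached as far as the arm can. A call with a gripper value outside its range is refused whole. "hand" is the finger opening in m, from 0 to 0.0854, set as the call begins (left out, the last holds). The fingers move at their own pace and stop on an object; "grip_force" is the grip in N (left out, the last holds). Time passes only in rows, so rows that repeat a pose let the fingers close, or fill a call up. It gives the time, the measured TCP pose, the force, the opening and the grip force at its end, in the units of the state.
- bot.get_obs(): the state, without advancing time (a new reading comes with each control period).
- bot.camera(name): name is "scene" or "top" or "wrist"; returns a dict with "color" (384x512x3 uint8, blue, green, red), "camera_matrix" (3x3 intrinsics, pixels), "xyz" and "orientation" of the camera in the world; the wrist camera has in their place "T_tool_cam" (4x4, takes a point from camera to tool coordinates, whose origin is the TCP and whose axes are the flange's). Camera axes: x right, y up, looking along -z (the intrinsics and any distortion apply to the point x, -y, -z); pixel columns grow to the right and rows downward; lengths in m; the calibration is good to about 2 mm. A picture is of the moment at which its call begins: read the wrist's pose just before it. There is no depth.
- bot.job_done(): hands the job in; it is judged then, once.
Trained networks look in the newest picture that a camera, given by its name, has taken for a name from the list of things; names that differ only in an ending like _2 or _b are one class to them, and where a whole thing is asked for, a point or a joint stands for the part that bears it (a point fixed in the world has none). Each returns a list of dicts, best first, with "confidence" (0 to 1); they miss things now and then, are a little off and sometimes report something else, mostly with a low value. They report only what shows in the picture. A call takes as long as a camera call. They do not tell look-alikes from the thing itself.
- bot.find_in(camera, target): "location" ([column, row] in pixels, amid what is visible of it).
- bot.mark_of(camera, target): "location" ([column, row] in pixels: a listed point, or the origin of a listed thing).
The state is a dict: "time": time; "q": joint angles; "qd": joint speeds; "joint_efforts": joint torques, N m; "ee_pos": TCP position; "tcp_rot": TCP orientation; "wrist_force": force on the tool from outside, world axes, zero at the start; "torque": the same for the moment, N m; "opening": finger opening in m; "grasp_force": force on a finger pad.
Only numpy, scipy, OpenCV 4.12 (cv2) and the standard library are available. Lean on these libraries where they do the work, as an engineer would, in place of code of your own. Each camera call takes 0.05 s, during which the arm holds its last target. There are 200 camera calls.

## Working session

There is one attempt and no reset: what is moved stays moved. The work goes in short steps, Python scripts to look and compute and a tool call to move; the robot and the scene stay as the last step left them, time stands still between calls to the robot, and variables do not carry over. Pictures are saved under pics/ and viewed, at most 10 in all, crops included, and the job is handed in when it is done.

Besides the shell and the picture viewer there is one more tool, called after ">>>" as a command line: name --pt "numbers of a row" for each row, then --argument value for the rest. arm_command: Moves the arm, as the interface text tells. Its arguments: {"type":"object","properties":{"series":{"type":"array"},"hand":{"type":"number"},"grip_force":{"type":"number"}},"required":["series"]}

```bash
mkdir -p pics
cat > h.py <<'E'
import numpy as np, cv2
from scipy.spatial.transform import Rotation as R
from workcell import bot
def ray(c,px):
    K=np.array(c["camera_matrix"],float);d=c.get("distortion",None)
    p=cv2.undistortPoints(np.array([[px]],float),K,None if d is None else np.array(d,float))[0,0]
    v=np.array([p[0],-p[1],-1.]);o=c["orientation"];o=np.array(o,float)
    M=o if o.shape==(3,3) else R.from_euler('xyz',o,degrees=True).as_matrix()
    return np.array(c["xyz"],float),M@v
def hit(c,px,z):
    o,d=ray(c,px);return o+d*(z-o[2])/d[2]
E
python3 - <<'E'
from h import *
o=bot.get_obs();print({k:np.round(o[k],3) for k in("time","ee_pos","tcp_rot","wrist_force","opening")})
Z=dict(rack=0,first_gap=.012,rail=.025,bay=.012,tin=.012,neighbour_tin=.012,jar=.012,mug=0)
ims=[]
for n in("scene","top"):
    c=bot.camera(n);print(n,[k for k in c],np.round(c["xyz"],3),np.round(c["orientation"],3));ims.append(c["color"])
    cv2.imwrite(f"pics/{n}0.png",c["color"])
    for t in Z:
        for m in bot.mark_of(n,t)[:3]:print(n,t,round(m["confidence"],2),np.round(m["location"],1),np.round(hit(c,m["location"],Z[t])[:2],4))
E
```

```text
{'time': np.float64(0.0), 'ee_pos': array([ 0.171, -0.522,  0.231]), 'tcp_rot': array([-179.925,    0.   ,   18.152]), 'wrist_force': array([-0.572,  0.141,  0.743]), 'opening': np.float64(0.085)}
scene ['color', 'camera_matrix', 'xyz', 'orientation'] [0.022 0.691 0.918] [  46.989    0.654 -146.175]
scene rack 0.97 [261.4 216.1] [ 0.5143 -0.0413]
scene first_gap 0.94 [230.1 245. ] [0.5182 0.0962]
scene first_gap 0.19 [218.4 241.3] [0.5506 0.1027]
scene rail 0.81 [224.  298.1] [0.4302 0.2381]
scene bay 0.91 [221.1 280. ] [0.4721 0.1949]
scene bay 0.73 [259.8 218. ] [ 0.5076 -0.0235]
scene tin 0.77 [160.3 315. ] [0.5278 0.3448]
scene tin 0.72 [219.9 281.9] [0.4711 0.2009]
scene tin 0.64 [158.3 267.1] [0.6227 0.2485]
scene neighbour_tin 0.84 [214.3 238.7] [0.5647 0.1015]
scene neighbour_tin 0.68 [218.5 276. ] [0.4843 0.1891]
scene jar 0.62 [266.2 181.6] [ 0.5729 -0.1552]
scene mug 0.81 [338.7 158.5] [ 0.4502 -0.3793]
top ['color', 'camera_matrix', 'xyz', 'orientation'] [-0.004  0.016  1.476] [ 21.149   0.149 -96.521]
top rack 0.58 [257.8 200. ] [ 0.5161 -0.0263]
top first_gap 0.67 [220.  198.8] [0.5309 0.1015]
top rail 0.73 [181.  231.1] [0.4284 0.2373]
top bay 0.7 [195.4 220.8] [0.4625 0.1896]
top tin 0.81 [153.4 208.2] [0.5231 0.3281]
top tin 0.67 [177.  175.1] [0.6353 0.243 ]
top tin 0.57 [191.1 217.5] [0.4756 0.2033]
top neighbour_tin 0.61 [216.1 189. ] [0.5681 0.112 ]
top neighbour_tin 0.24 [262.1 195.5] [ 0.5264 -0.0423]
top jar 0.65 [296.6 176.9] [ 0.5809 -0.169 ]
top mug 0.59 [365.1 205.4] [ 0.4548 -0.3879]
```

Run:
```python
import cv2,numpy as np
a=cv2.imread("pics/scene0.png")[130:350,120:380];b=cv2.imread("pics/top0.png")[140:260,140:400]
cv2.imwrite("pics/s1.png",cv2.resize(a,None,fx=2.7,fy=2.7,interpolation=3))
cv2.imwrite("pics/t1.png",cv2.resize(b,None,fx=3,fy=3,interpolation=3))
```

```text
(no output)
```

View pics/s1.png

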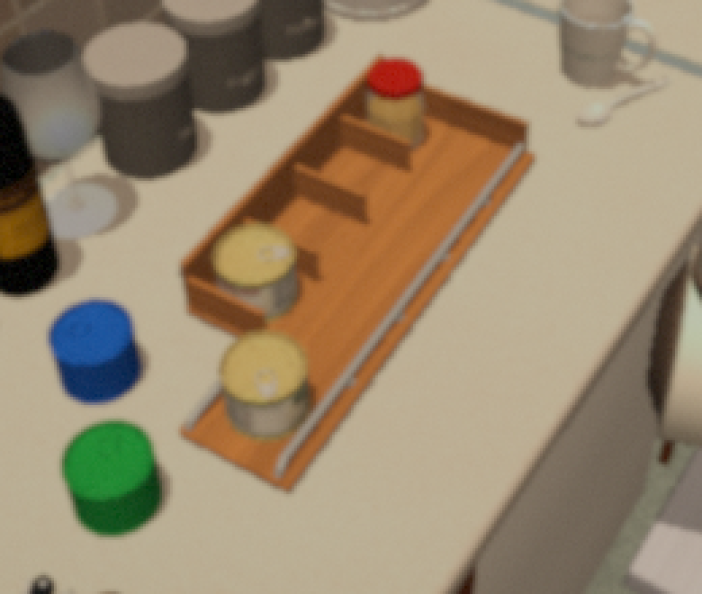

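View pics/t1.png

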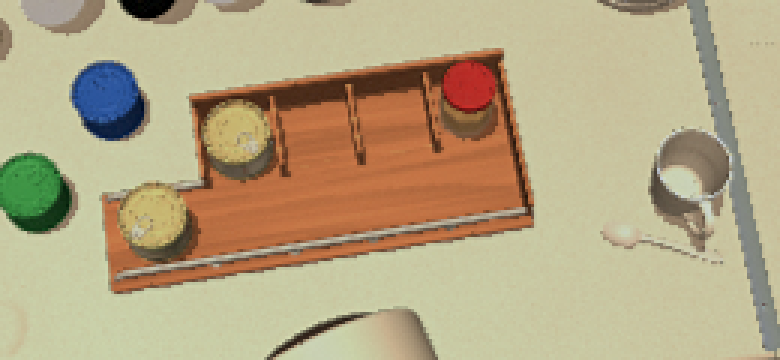

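The candidates are the yellow-topped tin in the bay (scene 218,275), its neighbour in the first gap (214,232), the blue tin (155,260) and the green one (161,306). By the description it is the bay tin. The crops show the jar in gap 4, and gaps 2 and 3 empty. Next I fit the rack pose.

```bash
cat > fit.py <<'E'
from h import *
from scipy.optimize import least_squares
S=lambda x,y:(120+x/2.7,130+y/2.7); T=lambda x,y:(140+x/3,140+y/3)
cs=bot.camera("scene");ct=bot.camera("top")
# crop px, rack-frame mm
obs=[(cs,(261.4,216.1),(0,0,0)),(cs,(230.1,245),(10,132,12)),(cs,(221.1,280),(-31,230,12)),
(ct,(257.8,200),(0,0,0)),(ct,(220,198.8),(10,132,12)),(ct,(181,231.1),(-76,276,25)),(ct,(195.4,220.8),(-31,230,12)),
(cs,S(282,468),(-76,276,25)),(cs,S(522,147),(-76,-176,25)),(ct,T(118,275),(-76,276,25)),(ct,T(525,210),(-76,-176,25)),
(ct,T(272,98),(94,88,54)),(ct,T(285,175),(10,88,54)),(ct,T(362,163),(10,0,54)),(ct,T(438,151),(10,-88,54)),(cs,S(319,279),(10,88,54)),(cs,S(366,220),(10,0,54)),(cs,S(408,167),(10,-88,54))]
def res(p,full=False):
    c,s=np.cos(p[2]),np.sin(p[2]);r=[]
    for cam,px,m in obs:
        w=hit(cam,px,m[2]/1e3)[:2];q=np.array([c*m[0]-s*m[1],s*m[0]+c*m[1]])/1e3+p[:2]
        r.append((w-q)*1e3)
    return np.array(r) if full else np.ravel(r)
f=least_squares(res,[.515,-.034,.06],x_scale=[.01,.01,.05],loss="soft_l1",f_scale=3)
print(np.round(f.x,4));print(np.round(res(f.x,True),1).tolist())
np.save("rack.npy",f.x)
p=f.x;Q=R.from_euler('z',p[2]).as_matrix()[:2,:2]
for n,c,z,pp in(("scene",cs,.012,(219.9,281.9)),("top",ct,.012,(191.1,217.5)),("topc",ct,.07,T(153,214)),("scenec",cs,.07,S(265,367))):
    w=hit(c,pp,z)[:2];print(n,np.round(w,4),np.round(Q.T@(w-p[:2])*1e3,1))
for r in((-31,330),(-31,295),(-130,-44)):print(r,np.round(p[:2]+Q@np.array(r)/1e3,4))
print(bot.get_obs()["tcp_rot"])
E
python3 fit.py
```

```text
[ 0.5107 -0.0326  0.0349]
[[3.6, -8.7], [2.1, -3.5], [0.4, -1.3], [5.4, 6.3], [14.8, 1.8], [3.3, -3.3], [-9.3, -6.6], [-4.1, 7.9], [5.3, 5.1], [2.0, 2.3], [9.3, -0.5], [3.4, -3.0], [-6.1, -6.1], [-4.9, -4.2], [-3.5, -1.7], [-16.7, 26.8], [-13.5, 28.5], [-10.2, 31.8]]
scene [0.4711 0.2009] [-31.4 234.7]
top [0.4756 0.2033] [-26.8 236.9]
topc [0.4775 0.195 ] [-25.2 228.5]
scenec [0.4724 0.1993] [-30.2 233.1]
(-31, 330) [0.4682 0.2961]
(-31, 295) [0.4695 0.2612]
(-130, -44) [ 0.3823 -0.0811]
[-1.79999340e+02  8.07118775e-04  1.81514781e+01]
```

```bash
sed -i -E 's/\((10,(88|0|-88)),54\)/(\1,12)/g' fit.py; python3 fit.py
```

```text
[ 0.5174 -0.0352  0.0517]
[[-3.1, -6.1], [-2.3, -0.9], [-2.5, 2.1], [-1.3, 8.9], [10.4, 4.4], [1.2, 0.8], [-12.1, -3.3], [-6.2, 12.0], [-4.4, 8.9], [-0.1, 6.4], [-0.4, 3.3], [-1.7, -1.9], [3.9, -2.6], [3.8, -3.3], [3.8, -3.3], [1.3, -0.3], [3.4, -2.9], [5.5, -3.7]]
scene [0.4711 0.2009] [-34.  238.1]
top [0.4756 0.2033] [-29.4 240.3]
topc [0.4775 0.195 ] [-27.9 231.9]
scenec [0.4724 0.1993] [-32.8 236.5]
(-31, 330) [0.4694 0.2928]
(-31, 295) [0.4712 0.2578]
(-130, -44) [ 0.3899 -0.0859]
[ 1.79999207e+02 -1.00615690e-03  1.81490696e+01]
```

>>> arm_command --pt "0.033 -0.032 -0.005 0.1" --pt "0.066 -0.064 -0.01 0.2" --pt "0.1 -0.096 -0.015 0.264" --pt "0.133 -0.128 -0.02 0.264" --pt "0.166 -0.16 -0.025 0.264" --hand 0

```text
time: 1.6
ee_pos: [0.2796, -0.3172, 0.2566]
tcp_rot: [180.0, -0.0, 3.0]
wrist_force: [1.3, -0.5, 0.6]
opening: 0.0122
grasp_force: 0.0
```

>>> arm_command --pt "0.022 -0.04 -0.003 0" --pt "0.044 -0.08 -0.006 0" --pt "0.066 -0.12 -0.01 0" --pt "0.088 -0.16 -0.015 0" --pt "0.11 -0.2 -0.02 0"

```text
time: 2.1
ee_pos: [0.3789, -0.1115, 0.2768]
tcp_rot: [180.0, -0.1, 3.0]
wrist_force: [1.7, -0.1, -0.3]
opening: -0.0002
grasp_force: 0.0
```

>>> arm_command --pt "0.015 -0.03 0 0" --pt "0.03 -0.06 0 0" --pt "0.04 -0.08 0 0" --pt "0.04 -0.08 0 0" --pt "0.04 -0.08 0 0"

```text
time: 2.6
ee_pos: [0.4142, -0.0311, 0.2763]
tcp_rot: [180.0, 0.0, 3.1]
wrist_force: [0.3, 0.5, 0.3]
opening: 0.0001
grasp_force: 0.0
```

```bash
cat >> h.py <<'E'
def wrist():
    o=bot.get_obs();c=bot.camera("wrist")
    T=np.eye(4);T[:3,:3]=R.from_euler('xyz',o["tcp_rot"],degrees=True).as_matrix();T[:3,3]=o["ee_pos"]
    W=T@np.array(c["T_tool_cam"]);c["xyz"]=W[:3,3];c["orientation"]=W[:3,:3];return o,c
def rk(w):
    p=np.load("rack.npy");a=p[2];d=np.array(w[:2])-p[:2]
    return np.array([np.cos(a)*d[0]+np.sin(a)*d[1],-np.sin(a)*d[0]+np.cos(a)*d[1]])*1e3
E
python3 - <<'E'
from h import *
o,c=wrist();print(o["time"],o["ee_pos"],o["tcp_rot"],c["xyz"])
cv2.imwrite("pics/w1.png",cv2.resize(c["color"],(768,576)))
for t,z in dict(rack=0,first_gap=.012,rail=.025,bay=.012,tin=.012,neighbour_tin=.012,jar=.012).items():
    for m in bot.mark_of("wrist",t)[:2]:
        w=hit(c,m["location"],z);print(t,round(m["confidence"],2),np.round(m["location"],1),np.round(w[:2],4),np.round(rk(w),1))
E
```

```text
2.6 [ 0.41419057 -0.03111905  0.27626409] [1.79990635e+02 1.56848802e-02 3.11017016e+00] [ 0.49376446 -0.02654509  0.41900152]
rack 0.56 [259.5  64.9] [ 0.5194 -0.0355] [ 2.  -0.5]
rail 0.69 [380.4   9.8] [ 0.5778 -0.156 ] [  54.  -123.8]
rail 0.61 [ 18. 131.] [0.4322 0.2353] [-71.1 274.5]
tin 0.71 [52.8 92.1] [0.4766 0.1977] [-28.7 234.7]
neighbour_tin 0.87 [135.2  11.7] [0.5639 0.1002] [ 53.5 132.8]
jar 0.6 [380.6  12.2] [ 0.5783 -0.1609] [  54.3 -128.7]
```

View pics/w1.png

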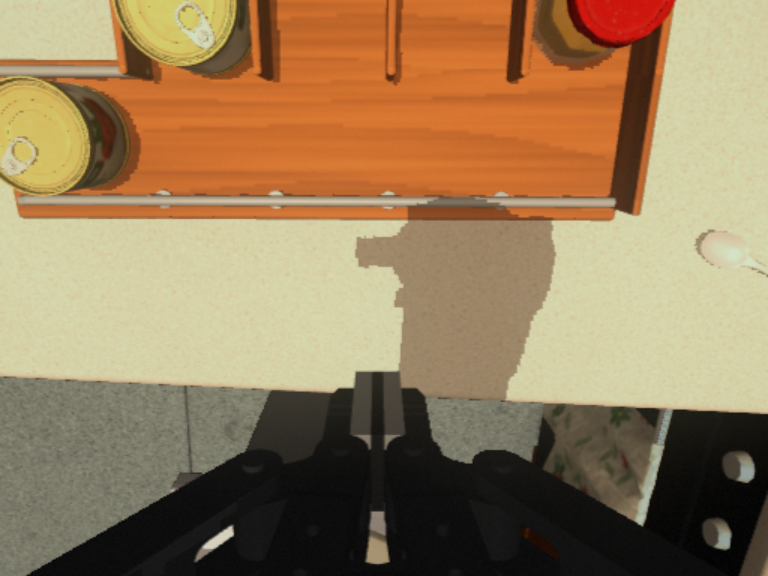

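Run:
```python
from h import *
o,c=wrist()
pts=[((20,200),-76,276,25),((615,202),-76,-176,25),((391,81),10,0,12),((266,79),10,88,12),((518,79),10,-88,12)]
A=[];B=[]
for (u,v),x,y,z in pts:
    A.append((x/1e3,y/1e3));B.append(hit(c,(u*512/768-.17,v*384/576-.17),z/1e3)[:2])
A,B=np.array(A),np.array(B);a0,b0=A.mean(0),B.mean(0)
H=(A-a0).T@(B-b0);th=np.arctan2(H[0,1]-H[1,0],H[0,0]+H[1,1])
Q=np.array([[np.cos(th),-np.sin(th)],[np.sin(th),np.cos(th)]]);t=b0-Q@a0
print(t,th,np.degrees(th),np.round((B-(A@Q.T+t))*1e3,1).tolist())
np.save("rack.npy",[*t,th])
print("tin net",rk((.4766,.1977)))
for r in((-31,330),(-31,288),(-31,8),(-130,-44),(4,-44)):print(r,np.round(t+Q@np.array(r)/1e3,4))
```

```text
[ 0.5205854  -0.03547426] 0.046735469014634566 2.677745128102993 [[-1.6, 3.9], [0.0, 2.3], [-0.4, -1.6], [0.1, 2.3], [1.9, -6.8]]
tin net [-33.04382644 234.97458955]
(-31, 330) [0.4742 0.2927]
(-31, 288) [0.4762 0.2508]
(-31, 8) [ 0.4892 -0.0289]
(-130, -44) [ 0.3928 -0.0855]
(4, -44) [ 0.5266 -0.0792]
```

Run:
```python
from h import *
o,c=wrist()
for zz,v in((54,74),(45,76)):
    pts=[((20,200),-76,276,25),((615,202),-76,-176,25),((391,v),10,0,zz),((265,v),10,88,zz),((518,v),10,-88,zz)]
    A=np.array([(p[1]/1e3,p[2]/1e3) for p in pts]);B=np.array([hit(c,(p[0][0]/1.5-.17,p[0][1]/1.5-.17),p[3]/1e3)[:2] for p in pts])
    a0,b0=A.mean(0),B.mean(0)
    H=(A-a0).T@(B-b0);th=np.arctan2(H[0,1]-H[1,0],H[0,0]+H[1,1])
    Q=np.array([[np.cos(th),-np.sin(th)],[np.sin(th),np.cos(th)]]);t=b0-Q@a0
    print(t,np.degrees(th),np.round((B-(A@Q.T+t))*1e3,1).tolist())
    np.save("rack.npy",[*t,th])
print("tin net",rk((.4766,.1977)),"now",rk(o["ee_pos"]))
for r in((-31,330),(-31,288),(-31,8),(-130,-44),(4,-44)):print(r,np.round(t+Q@np.array(r)/1e3,4))
```

```text
[ 0.52034176 -0.03448117] 2.7407409970858603 [[-1.1, 3.1], [0.1, 1.5], [0.3, -1.3], [0.0, -6.5], [0.6, 3.2]]
[ 0.52013888 -0.03465757] 2.7207380061276516 [[-1.0, 3.2], [0.4, 1.6], [0.2, -1.4], [-0.2, -4.5], [0.7, 1.0]]
tin net [-32.46025083 234.16234695] now [-105.73137052    7.96788194]
(-31, 330) [0.4735 0.2935]
(-31, 288) [0.4755 0.2515]
(-31, 8) [ 0.4888 -0.0281]
(-130, -44) [ 0.3924 -0.0848]
(4, -44) [ 0.5262 -0.0784]
```

>>> arm_command --pt "0.015 -0.045 0 0.0066" --pt "0.03 -0.09 0 0.0066" --pt "0.045 -0.135 0 0.0066" --pt "0.06 -0.18 0 0.0066" --pt "0.075 -0.225 0 0.0066"

```text
time: 3.6
ee_pos: [0.4735, 0.0606, 0.2762]
tcp_rot: [-178.0, 0.1, 6.2]
wrist_force: [1.1, -0.3, 1.1]
opening: -0.0
grasp_force: 0.0
```

>>> arm_command --pt "0 -0.04 0.03 0" --pt "0 -0.077 0.07 0" --pt "0 -0.077 0.11 0" --pt "0 -0.077 0.15 0" --pt "0 -0.077 0.16 0"

```text
time: 4.1
ee_pos: [0.471, 0.0935, 0.122]
tcp_rot: [-176.4, 0.2, 9.1]
wrist_force: [0.2, 0.5, 0.5]
opening: 0.0001
grasp_force: 0.0
```

Run:
```python
from h import *
o,c=wrist();print(o["time"],o["ee_pos"],o["tcp_rot"],rk(o["ee_pos"]),o["wrist_force"])
cv2.imwrite("pics/w2.png",c["color"])
```

```text
4.1 [0.47095716 0.09348352 0.12200037] [-176.366029      0.22747022    9.13399104] [-43.04367391 130.33119912] [0.16570703 0.53354156 0.46604369]
```

View pics/w2.png

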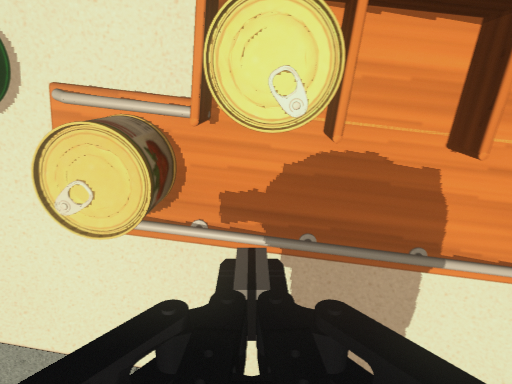

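```bash
python3 -c "
from h import *
o=bot.get_obs();print(np.round(o['q'],2),np.round(o['qd'],2))"
```

```text
[  9.11  -5.05 -12.46  83.07   3.66 179.94] [-0.15  0.26  3.46  5.49 -0.4   0.09]
```

Joint 6 hit its range limit. I'll turn the tool by about 90°, to yaw 92.7°, which leaves room, and then carry on.

>>> arm_command --pt "0 0 -0.01 -0.149" --pt "0 0 -0.02 -0.298" --pt "0 0 -0.03 -0.447" --pt "0 0 -0.03 -0.596" --pt "0 0 -0.03 -0.745"

```text
time: 4.65
ee_pos: [0.4725, 0.0919, 0.1558]
tcp_rot: [-177.3, -2.5, 52.1]
wrist_force: [-0.0, 0.7, 0.5]
opening: -0.0002
grasp_force: 0.0
```

```bash
python3 -c "
from h import *
o=bot.get_obs();print(np.round(o['q'],2),o['ee_pos'],o['tcp_rot'],rk(o['ee_pos']))"
```

```text
[  8.85  -5.28  -8.58  86.75   3.64 136.67] [0.47249434 0.09190361 0.15581762] [-177.32020623   -2.4642194    52.12036917] [-41.5832253  128.68009768]
```

>>> arm_command --pt "0 0 0 -0.149" --pt "0 0 0 -0.298" --pt "0 0 0 -0.447" --pt "0 0 0 -0.596" --pt "0 0 0 -0.745"

```text
time: 5.15
ee_pos: [0.4723, 0.0919, 0.1554]
tcp_rot: [-179.7, -3.6, 94.9]
wrist_force: [0.1, 0.4, 0.7]
opening: -0.0
grasp_force: 0.0
```

>>> arm_command --pt "0 0 0 -0.149" --pt "0 0 0 -0.298" --pt "0 0 0 -0.447" --pt "0 0 0 -0.596" --pt "0 0 0 -0.745"

```text
time: 5.65
ee_pos: [0.4723, 0.0919, 0.1555]
tcp_rot: [177.8, -2.9, 137.6]
wrist_force: [-0.2, -0.2, 0.2]
opening: 0.0001
grasp_force: 0.0
```

>>> arm_command --pt "0 0 0 -0.149" --pt "0 0 0 -0.298" --pt "0 0 0 -0.447" --pt "0 0 0 -0.596" --pt "0 0 0 -0.745"

```text
time: 6.15
ee_pos: [0.4723, 0.0919, 0.1555]
tcp_rot: [176.4, -0.6, -179.7]
wrist_force: [0.4, 0.7, -0.2]
opening: 0.0006
grasp_force: 0.0
```

>>> arm_command --pt "0 0 0 -0.149" --pt "0 0 0 -0.298" --pt "0 0 0 -0.447" --pt "0 0 0 -0.596" --pt "0 0 0 -0.745"

```text
time: 6.65
ee_pos: [0.4723, 0.0919, 0.1555]
tcp_rot: [176.9, 2.0, -137.1]
wrist_force: [-0.5, -0.2, -0.1]
opening: 0.0001
grasp_force: 0.0
```

>>> arm_command --pt "0 0 0 -0.149" --pt "0 0 0 -0.298" --pt "0 0 0 -0.447" --pt "0 0 0 -0.596" --pt "0 0 0 -0.745"

```text
time: 7.15
ee_pos: [0.4723, 0.0919, 0.1555]
tcp_rot: [179.1, 3.5, -94.4]
wrist_force: [-0.2, -0.1, -0.0]
opening: -0.0002
grasp_force: 0.0
```

>>> arm_command --pt "0 0 0 -0.149" --pt "0 0 0 -0.298" --pt "0 0 0 -0.447" --pt "0 0 0 -0.596" --pt "0 0 0 -0.745"

```text
time: 7.65
ee_pos: [0.4723, 0.0919, 0.1555]
tcp_rot: [-178.3, 3.2, -51.7]
wrist_force: [0.1, 1.0, -0.4]
opening: 0.0001
grasp_force: 0.0
```

>>> arm_command --pt "0 0 0 -0.149" --pt "0 0 0 -0.298" --pt "0 0 0 -0.447" --pt "0 0 0 -0.596" --pt "0 0 0 -0.715"

```text
time: 8.15
ee_pos: [0.4723, 0.0919, 0.1555]
tcp_rot: [-176.6, 1.3, -10.7]
wrist_force: [0.3, 0.7, -0.5]
opening: 0.0
grasp_force: 0.0
```

```bash
python3 -c "
from h import *
o=bot.get_obs();print(np.round(o['q'],2),o['ee_pos'],o['tcp_rot'],rk(o['ee_pos']))"
```

```text
[   8.86   -5.27   -8.61   86.75    3.64 -160.39] [0.47230227 0.09190778 0.15546225] [-176.59566591    1.29628042  -10.71458537] [-41.77488465 128.69338007]
```

>>> arm_command --pt "0 0 0 -0.149" --pt "0 0 0 -0.298" --pt "0 0 0 -0.39" --pt "0 0 0 -0.44" --pt "0 0 0 -0.49"

```text
time: 8.65
ee_pos: [0.4633, 0.1279, 0.1554]
tcp_rot: [-178.0, -0.4, 14.2]
wrist_force: [0.7, 0.3, 0.8]
opening: 0.0004
grasp_force: 0.0
```

```bash
python3 -c "
from h import *
o=bot.get_obs();print(np.round(o['q'],2),o['ee_pos'],o['tcp_rot'],rk(o['ee_pos']))"
```

```text
[  14.23   -5.81   -9.07   86.34    2.04 -179.94] [0.46330182 0.12794339 0.15541667] [-177.9637077    -0.40758588   14.17529736] [-49.05464728 165.11561145]
```

>>> arm_command --pt "0 0 0 -0.04" --pt "0 0 0 -0.08" --pt "0 0 0 -0.12" --pt "0 0 0 -0.16" --pt "0 0 0 -0.18"

```text
time: 9.15
ee_pos: [0.4457, 0.1724, 0.1545]
tcp_rot: [-180.0, -0.7, 21.1]
wrist_force: [-0.8, -0.3, 0.1]
opening: -0.0002
grasp_force: 0.0
```

```bash
python3 -c "
from h import *
o=bot.get_obs();print(np.round(o['q'],2),o['ee_pos'],o['tcp_rot'],rk(o['ee_pos']))"
```

```text
[ 2.1150e+01 -6.4500e+00 -9.7400e+00  8.6040e+01  1.0000e-02 -1.7994e+02] [0.44567441 0.1724386  0.15445983] [-179.9917216    -0.67123418   21.08907857] [-64.55008649 210.39740311]
```

>>> arm_command --pt "0.0155 -0.021 0 0.149" --pt "0.031 -0.042 0 0.298" --pt "0.0465 -0.063 0 0.447" --pt "0.062 -0.084 0 0.596" --pt "0.062 -0.084 0 0.745"

```text
time: 9.65
ee_pos: [0.4742, 0.2746, 0.1546]
tcp_rot: [-179.5, -0.5, -21.9]
wrist_force: [-1.2, -0.1, -0.3]
opening: -0.0
grasp_force: 0.0
```

>>> arm_command --pt "0 0 0 0.149" --pt "0 0 0 0.298" --pt "0 0 0 0.447" --pt "0 0 0 0.596" --pt "0 0 0 0.745"

```text
time: 10.15
ee_pos: [0.4738, 0.2723, 0.1551]
tcp_rot: [-179.3, -0.0, -64.7]
wrist_force: [0.2, 0.0, -0.3]
opening: 0.0001
grasp_force: 0.0
```

>>> arm_command --pt "0 0 0 0.149" --pt "0 0 0 0.298" --pt "0 0 0 0.402" --pt "0 0 0 0.402" --pt "0 0 0 0.402"

```text
time: 10.65
ee_pos: [0.4738, 0.2723, 0.1551]
tcp_rot: [-179.4, 0.2, -87.2]
wrist_force: [0.5, 1.4, -0.1]
opening: -0.0003
grasp_force: 0.0
```

Run:
```python
from h import *
o,c=wrist();print(o["time"],np.round(o['q'],2),o['ee_pos'],o['tcp_rot'],rk(o['ee_pos']))
cv2.imwrite("pics/w3.png",c["color"])
```

```text
10.65 [ 2.992e+01  2.940e+00 -5.100e-01  8.590e+01 -8.000e-02 -6.283e+01] [0.47384523 0.27225444 0.1551322 ] [-179.37860161    0.23039498  -87.24436873] [-31.67296874 308.76351093]
```

View pics/w3.png

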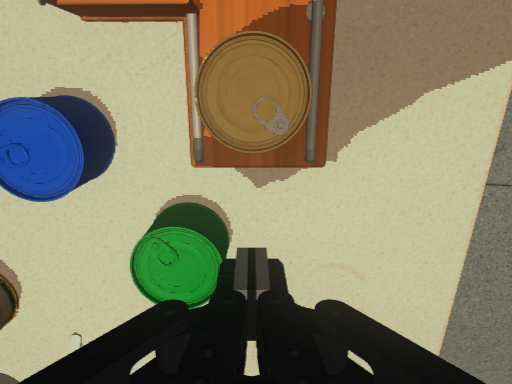

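>>> arm_command --pt "0.009 0 0.03 0" --pt "0.009 0 0.065 0" --pt "0.009 0 0.1 0" --pt "0.009 0 0.122 0" --pt "0.009 0 0.122 0"

```text
time: 11.2
ee_pos: [0.4737, 0.2627, 0.0298]
tcp_rot: [-179.7, 0.1, -87.3]
wrist_force: [-0.5, -0.2, 1.0]
opening: -0.0006
grasp_force: 0.0
```

>>> arm_command --pt "0.003 0 0 0" --pt "0.006 0 0 0" --pt "0.009 0 0 0" --pt "0.012 0 0 0" --pt "0.015 0 0 0"

```text
time: 11.7
ee_pos: [0.4766, 0.2486, 0.0337]
tcp_rot: [-179.3, 0.3, -87.4]
wrist_force: [1.5, 0.3, -0.3]
opening: 0.0003
grasp_force: 0.0
```

Run:
```python
from h import *
o,c=wrist();print(o["time"],o['ee_pos'],o['tcp_rot'],rk(o['ee_pos']),o["wrist_force"])
for t in("tin","green"):
    if t=="tin":
        for m in bot.mark_of("wrist",t)[:3]:print(m["confidence"],m["location"],rk(hit(c,m["location"],.012)))
```

```text
11.7 [0.47664438 0.24861833 0.03372352] [-179.32409508    0.26552979  -87.44029219] [-29.99892732 285.02117485] [ 1.48205836  0.33725612 -0.25227785]
0.85 [162.2, 350.8] [ 23.84550986 354.7377487 ]
0.77 [255.8, 149.8] [-31.4298608  234.49264335]
```

>>> arm_command --pt "0.006 0 0 0" --pt "0.014 0 0 0" --pt "0.022 0 0 0" --pt "0.03 0 0 0" --pt "0.038 0 0 0"

```text
time: 12.3
ee_pos: [0.4781, 0.2102, 0.0331]
tcp_rot: [-179.4, 0.3, -87.4]
wrist_force: [-0.2, 2.8, 2.0]
opening: 0.0001
grasp_force: 1.4
```

>>> arm_command --pt "0.008 0 0 0" --pt "0.016 0 0 0" --pt "0.024 0 0 0" --pt "0.032 0 0 0" --pt "0.04 0 0 0"

```text
time: 12.8
ee_pos: [0.4798, 0.1702, 0.0327]
tcp_rot: [-179.4, 0.2, -87.4]
wrist_force: [-0.2, 3.7, 2.1]
opening: -0.0001
grasp_force: 1.3
```

```bash
cat > chk.py <<'E'
from h import *
import sys
o,c=wrist();print(o["time"],np.round(o['ee_pos'],4),np.round(o['tcp_rot'],2),"rk",np.round(rk(o['ee_pos']),1),np.round(o["wrist_force"],1))
cv2.imwrite(sys.argv[1],c["color"])
for m in bot.mark_of("wrist","tin")[:3]:print(round(m["confidence"],2),np.round(m["location"],1),np.round(rk(hit(c,m["location"],.012)),1))
E
python3 chk.py pics/w4.png
```

```text
12.8 [0.4798 0.1702 0.0327] [-179.38    0.24  -87.44] rk [-30.6 206.6] [-0.2  3.7  2.1]
0.89 [254.8 154.1] [-31.5 157.9]
0.7 [  0.8 332.1] [116.1 262.7]
```

View pics/w4.png

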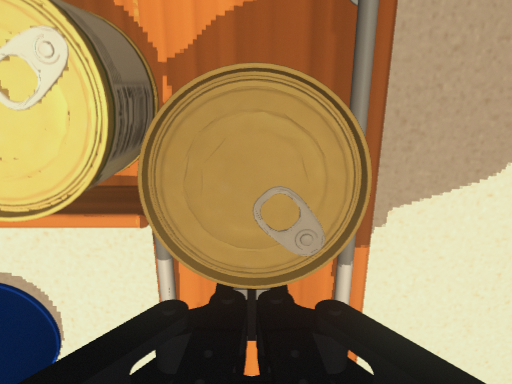

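The picture shows the tin (256,175) upright in mid-channel, following the finger with light force. I'll keep pushing.

>>> arm_command --pt "0.008 0 0 0" --pt "0.016 0 0 0" --pt "0.024 0 0 0" --pt "0.032 0 0 0" --pt "0.04 0 0 0"

```text
time: 13.4
ee_pos: [0.4815, 0.1302, 0.0325]
tcp_rot: [-179.4, 0.2, -87.4]
wrist_force: [-0.8, 1.4, -0.4]
opening: 0.0003
grasp_force: 0.8
```

>>> arm_command --pt "0.008 0 0 0" --pt "0.016 0 0 0" --pt "0.024 0 0 0" --pt "0.032 0 0 0" --pt "0.04 0 0 0"

```text
time: 13.9
ee_pos: [0.4835, 0.0903, 0.0325]
tcp_rot: [-179.4, 0.2, -87.4]
wrist_force: [-0.6, 2.4, 0.7]
opening: -0.0
grasp_force: 0.9
```

```bash
python3 chk.py pics/w5.png
```

```text
13.9 [0.4835 0.0903 0.0325] [-179.37    0.25  -87.44] rk [-30.7 126.6] [-0.6  2.4  0.7]
0.62 [254.3 156.2] [-31.4  78.9]
```

Still centred at x −31 mm, past the first gap.

>>> arm_command --pt "0.008 0 0 0" --pt "0.016 0 0 0" --pt "0.024 0 0 0" --pt "0.032 0 0 0" --pt "0.04 0 0 0"

```text
time: 14.5
ee_pos: [0.4853, 0.0503, 0.0324]
tcp_rot: [-179.4, 0.3, -87.4]
wrist_force: [-0.4, 2.8, 1.7]
opening: 0.0003
grasp_force: 1.3
```

>>> arm_command --pt "0.008 0 0 0" --pt "0.016 0 0 0" --pt "0.024 0 0 0" --pt "0.032 0 0 0" --pt "0.04 0 0 0"

```text
time: 15.0
ee_pos: [0.4869, 0.0104, 0.0321]
tcp_rot: [-179.4, 0.2, -87.4]
wrist_force: [0.4, 3.0, 2.4]
opening: 0.0002
grasp_force: 1.3
```

>>> arm_command --pt "0.006 0 0 0" --pt "0.012 0 0 0" --pt "0.018 0 0 0" --pt "0.024 0 0 0" --pt "0.029 0 0 0"

```text
time: 15.5
ee_pos: [0.4883, -0.0184, 0.0319]
tcp_rot: [-179.4, 0.2, -87.4]
wrist_force: [-0.1, 3.3, 1.9]
opening: 0.0002
grasp_force: 1.4
```

```bash
python3 chk.py pics/w6.png
```

```text
15.5 [ 0.4883 -0.0184  0.0319] [-179.38    0.24  -87.44] rk [-31.1  17.7] [-0.1  3.3  1.9]
0.61 [255.4 156.1] [-32.3 -30.1]
```

View pics/w6.png

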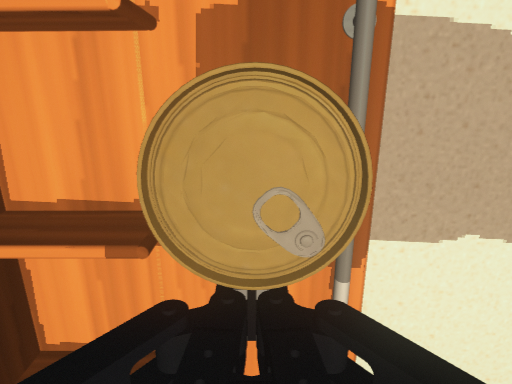

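Run:
```python
from h import *
o,c=wrist()
for p in((60,247),(130,247),(60,257),(130,257),(60,10),(120,10),(60,30),(140,26)):print(p,np.round(rk(hit(c,p,.054)),1),np.round(rk(hit(c,p,.012)),1))
# tin lid ellipse centre approx (255,175) top z .070
print(rk(hit(c,(255,175),.070)))
```

```text
(60, 247) [43.9 -2.6] [70.5 18.1]
(130, 247) [16.4 -2.7] [33.4 18. ]
(60, 257) [44.7  1.8] [71.6 24. ]
(130, 257) [16.9  1.7] [34.1 23.8]
(60, 10) [ 29.4 -85.2] [ 50.9 -93.4]
(120, 10) [ 10.3 -85.1] [ 25.2 -93.3]
(60, 30) [ 30.4 -79.5] [ 52.3 -85.6]
(140, 26) [  4.5 -80.5] [ 17.3 -87.1]
[-32.31784629 -35.63864614]
```

Run:
```python
from h import *
o,c=wrist()
for z in(.070,.068):
  for p in((255,63),(255,289),(138,172),(371,172)):print(z,p,np.round(rk(hit(c,p,z)),1))
print(c["xyz"],rk(c["xyz"]))
s=bot.camera("top");
for m in bot.mark_of("top","tin")[:4]:print(m["confidence"],np.round(rk(hit(s,m["location"],.012)),1))
s=bot.camera("scene");
for m in bot.mark_of("scene","tin")[:4]:print(m["confidence"],np.round(rk(hit(s,m["location"],.012)),1))
```

```text
0.07 (255, 63) [-32.3 -68.1]
0.07 (255, 289) [-32.4   5.9]
0.07 (138, 172) [  4.4 -36.3]
0.07 (371, 172) [-68.6 -36.4]
0.068 (255, 63) [-32.3 -68.3]
0.068 (255, 289) [-32.4   7.2]
0.068 (138, 172) [  5.1 -35.8]
0.068 (371, 172) [-69.3 -35.9]
[ 0.49080963 -0.09762357  0.1741698 ] [-32.28505567 -61.50282832]
0.86 [133.7 280.1]
0.71 [ 15.6 360.8]
0.97 [ 28.5 383.8]
0.79 [112.5 279.8]
0.64 [-34.1 -27.3]
```

>>> arm_command --pt "0.004 0 0 0" --pt "0.007 0 0 0" --pt "0.01 0 0 0" --pt "0.012 0 0 0" --pt "0.0132 0 0 0"

```text
time: 16.4
ee_pos: [0.4889, -0.0314, 0.0319]
tcp_rot: [-179.4, 0.2, -87.5]
wrist_force: [0.1, 1.4, 0.1]
opening: 0.0002
grasp_force: 0.8
```

```bash
python3 chk.py pics/w7.png
python3 - <<'E'
import cv2,numpy as np
i=cv2.imread("pics/w7.png");h=cv2.cvtColor(i,cv2.COLOR_BGR2HSV)
print([tuple(int(v) for v in h[r,255]) for r in range(54,72,2)],[tuple(int(v) for v in h[r,200]) for r in range(262,290,3)])
E
```

```text
16.4 [ 0.4889 -0.0314  0.0319] [-179.37    0.25  -87.46] rk [-31.1   4.8] [0.1 1.4 0.1]
0.91 [255.2 156.1] [-32.3 -43. ]
[(12, 198, 144), (12, 196, 143), (11, 195, 144), (11, 193, 145), (18, 163, 156), (20, 153, 188), (19, 153, 178), (18, 170, 90), (18, 164, 98)] [(19, 157, 179), (18, 161, 125), (18, 168, 120), (18, 165, 119), (19, 161, 176), (14, 188, 207), (13, 193, 228), (13, 192, 230), (13, 192, 230), (13, 194, 230)]
```

>>> arm_command --pt "-0.012 0 0 0" --pt "-0.015 0 -0.02 0" --pt "-0.015 0 -0.06 0" --pt "-0.01 0.025 -0.08 0" --pt "0.0 0.06 -0.08 0"

```text
time: 17.0
ee_pos: [0.4295, -0.0334, 0.1143]
tcp_rot: [-179.1, 0.2, -87.4]
wrist_force: [-0.5, -1.4, -0.2]
opening: 0.0
grasp_force: 0.0
```

>>> arm_command --pt "0.025 0.015 0 0" --pt "0.049 0.015 0 0" --pt "0.049 0.015 0.03 0" --pt "0.049 0.015 0.05 0" --pt "0.049 0.015 0.05 0"

```text
time: 17.5
ee_pos: [0.4142, -0.0829, 0.0586]
tcp_rot: [-179.6, 0.3, -87.4]
wrist_force: [-0.0, -0.5, -0.5]
opening: -0.0003
grasp_force: 0.0
```

```bash
python3 chk.py pics/w8.png
```

```text
17.5 [ 0.4142 -0.0829  0.0586] [-179.6     0.29  -87.45] rk [-108.1  -43.2] [-0.  -0.5 -0.5]
0.83 [126.3 224. ] [-32.3 -44.6]
```

View pics/w8.png

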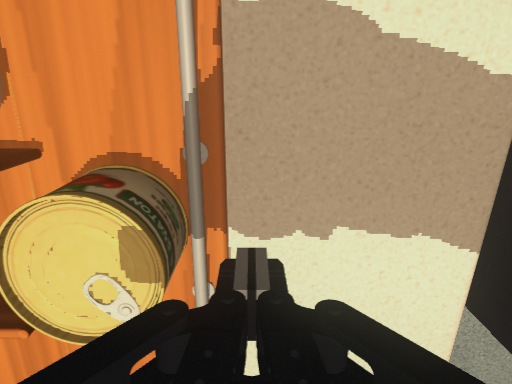

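>>> arm_command --pt "0.001 0 0.014 0" --pt "0.001 0 0.028 0" --pt "0.001 0 0.028 0" --pt "0.001 -0.006 0.028 0" --pt "0.001 -0.013 0.028 0"

```text
time: 18.1
ee_pos: [0.4299, -0.0839, 0.0335]
tcp_rot: [-179.3, 0.2, -87.4]
wrist_force: [0.3, -0.9, 0.7]
opening: 0.0
grasp_force: 0.0
```

>>> arm_command --pt "0 -0.006 0 0" --pt "0 -0.012 0 0" --pt "0 -0.018 0 0" --pt "0 -0.024 0 0" --pt "0 -0.03 0 0"

```text
time: 18.6
ee_pos: [0.4595, -0.0825, 0.0334]
tcp_rot: [-179.4, 0.2, -87.4]
wrist_force: [-2.8, -0.0, 1.8]
opening: 0.0
grasp_force: 1.4
```

```bash
python3 chk.py pics/w9.png
```

```text
18.6 [ 0.4595 -0.0825  0.0334] [-179.39    0.24  -87.44] rk [-62.8 -44.9] [-2.8 -0.   1.8]
0.58 [154.5 247.7] [-10.6 -43.1]
```

>>> arm_command --pt "0 -0.006 0 0" --pt "0 -0.012 0 0" --pt "0 -0.018 0 0" --pt "0 -0.024 0 0" --pt "0 -0.03 0 0"

```text
time: 19.2
ee_pos: [0.4896, -0.0811, 0.0336]
tcp_rot: [-179.4, 0.2, -87.4]
wrist_force: [-0.9, 0.2, -0.6]
opening: -0.0002
grasp_force: 0.7
```

>>> arm_command --pt "0 -0.006 0 0" --pt "0 -0.012 0 0" --pt "0 -0.018 0 0" --pt "0 -0.024 0 0" --pt "0 -0.028 0 0"

```text
time: 19.7
ee_pos: [0.5176, -0.0799, 0.034]
tcp_rot: [-179.4, 0.2, -87.4]
wrist_force: [-1.7, 0.0, -0.3]
opening: -0.0001
grasp_force: 0.7
```

```bash
python3 chk.py pics/w10.png
```

```text
19.7 [ 0.5176 -0.0799  0.034 ] [-179.37    0.24  -87.44] rk [ -4.7 -45.1] [-1.7  0.  -0.3]
0.77 [155.9 247.3] [ 47.  -43.2]
```

Going well: the tin is at x 47 mm and home is 56. I'll push slowly until it meets the back board.

>>> arm_command --pt "0 -0.002 0 0" --pt "0 -0.004 0 0" --pt "0 -0.006 0 0" --pt "0 -0.0075 0 0" --pt "0 -0.0085 0 0"

```text
time: 20.3
ee_pos: [0.5256, -0.0795, 0.0341]
tcp_rot: [-179.4, 0.2, -87.4]
wrist_force: [-1.2, -0.1, 0.3]
opening: -0.0001
grasp_force: 0.8
```

>>> arm_command --pt "0 -0.0003 0 0" --pt "0 -0.0006 0 0" --pt "0 -0.001 0 0" --pt "0 -0.001 0 0" --pt "0 -0.001 0 0"

```text
time: 20.8
ee_pos: [0.5265, -0.0795, 0.034]
tcp_rot: [-179.4, 0.2, -87.4]
wrist_force: [-1.6, 1.0, 0.1]
opening: -0.0001
grasp_force: 0.7
```

Not in contact with the back board yet, so I continue in small steps.

>>> arm_command --pt "0 -0.0005 0 0" --pt "0 -0.001 0 0" --pt "0 -0.0015 0 0" --pt "0 -0.002 0 0" --pt "0 -0.002 0 0"

```text
time: 21.3
ee_pos: [0.5266, -0.0795, 0.034]
tcp_rot: [-179.6, 0.2, -87.5]
wrist_force: [-12.9, -0.7, 6.8]
opening: -0.0002
grasp_force: 6.5
```

>>> arm_command --pt "0 -0.0005 0 0" --pt "0 -0.001 0 0" --pt "0 -0.001 0 0" --pt "0 -0.001 0 0" --pt "0 -0.001 0 0"

```text
time: 21.8
ee_pos: [0.5267, -0.0795, 0.034]
tcp_rot: [-179.7, 0.2, -87.5]
wrist_force: [-18.3, -2.0, 10.3]
opening: -0.0001
grasp_force: 9.4
```

The finger stopped at x ≈ 4 mm with the force rising, so the tin is against the back board. I back off and check.

>>> arm_command --pt "0 0.005 0 0" --pt "0 0.02 0 0" --pt "0 0.04 0 0" --pt "0 0.06 -0.02 0" --pt "0 0.08 -0.06 0"

```text
time: 22.3
ee_pos: [0.4469, -0.0829, 0.0914]
tcp_rot: [-179.6, 0.3, -87.4]
wrist_force: [0.5, -0.7, 0.6]
opening: -0.0001
grasp_force: 0.0
```

>>> arm_command --pt "0 0.02 -0.04 0" --pt "0 0.04 -0.08 0" --pt "0 0.06 -0.1 0" --pt "0 0.06 -0.1 0" --pt "0 0.06 -0.1 0"

```text
time: 22.8
ee_pos: [0.3886, -0.0865, 0.1928]
tcp_rot: [-179.2, 0.2, -87.5]
wrist_force: [1.0, 0.0, 0.2]
opening: 0.0001
grasp_force: 0.0
```

Run:
```python
from h import *
o=bot.get_obs();print(o["time"],o["ee_pos"],o["wrist_force"])
s=bot.camera("scene")
for t in("tin","neighbour_tin"):
  for m in bot.mark_of("scene",t)[:4]:print(t,round(m["confidence"],2),np.round(rk(hit(s,m["location"],.012)),1))
cv2.imwrite("pics/s2.png",cv2.resize(s["color"][130:350,120:380],None,fx=2.7,fy=2.7,interpolation=3))
```

```text
22.8 [ 0.38861574 -0.08649515  0.19281097] [0.98902122 0.01361569 0.16719239]
tin 0.96 [ 50.3 -38.9]
tin 0.78 [116.4 280. ]
tin 0.66 [ 32.7 376. ]
neighbour_tin 0.68 [ 40.7 139.2]
neighbour_tin 0.55 [  48.8 -117.3]
neighbour_tin 0.24 [-34.4 230.6]
```

View pics/s2.png

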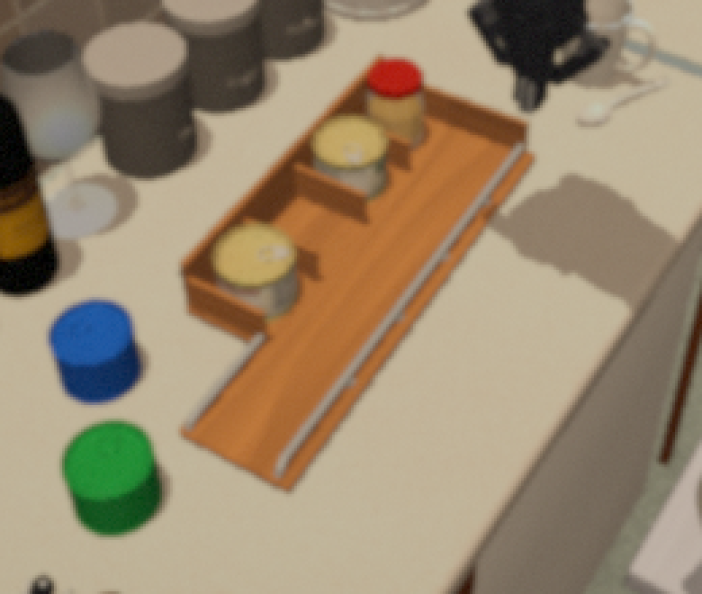

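The picture shows the tin upright in the third gap (crop 350,155) against the back board. The neighbour, jar and look-alikes have not moved, and the arm is clear.

```bash
python3 -c "
from workcell import bot
print(bot.job_done())"
```

```text
the job is handed in; nothing more can be done
None
```

The short tin now stands upright in the third gap against the back board, moved only by fingertip pushes with everything else left in place; I handed the job in at about 23 s of the 54 s allowed.

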